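Put the glue stick away in the roller-catch cabinet

TASK

Pull the small green cabinet's door open through its sprung roller catch and stand the red-capped glue stick from the left front of the bench upright in the grey rack on the inside of the door. Then push the door shut until the catch snaps and, before letting go, press it home against its rubber stop with a steady push of about 15 N for a second, never more than about 22 N. Leave the other things on the bench where they are.

Things in the scene. Friction and masses are not known exactly. Their poses are not given: they have to be found in the camera images.
- cabinet: low green steel cabinet fixed to the bench, 95 deep (x) x 140 wide (y) x 122 mm high. Origin at bench level in the middle of the front opening's lower edge; x points into the cabinet, y to its hinge side, z up. Turned clockwise by up to 0.6 rad.
- door (a joint): hinge of the cabinet door, rad: near 0 shut, grows as the free edge swings out towards the robot, up to 1.9; clockwise seen from above. Shut behind the catch it reads within about 0.02 of 0, as the stop is set. The hinge is at the cabinet's +y side, the handle at its -y side. The hinge is lightly stiff: the door stays where it is left.
- catch_roller (a point): the sprung white roller (12 mm) of the catch, 30 mm above the bench in the free-edge jamb, which a steel nose on the door's inner face must pass. From about 0.15 down to 0.06 rad of the door joint the catch pushes the door outwards; below 0.06 it snaps the door inwards and holds it. Passing takes about 8 to 10 N at the handle either way.
- door_hinge (a point): point on the vertical hinge axis, 95 mm above the bench. Its axes turn with the door: -y runs along the door from the hinge to the free edge, x is the inward normal. The door panel is 12 mm thick (x from -6 to +6 mm), runs from y = +4 to -136 mm, and stands 5 to 119 mm above the bench.
- door_handle (a point): middle of the grip of the handle, 95 mm above the bench: an upright round steel bar 10 mm thick, 57 to 117 mm above the bench, centre line 30 mm clear of the door's outer face and 112 mm along the door from the hinge, joined to the door by a 10 mm round arm at each end. Can be pinched from above, fingers on its two sides along the door. Axes as for door_hinge.
- door_rack (a point): centre of the floor of the grey open-topped rack on the door's inner face, 12 mm above the bench, 62 mm along the door from the hinge, 19 mm inward of the inner face. Pocket 38 x 38 mm inside, walls 35 mm high and 3 mm thick (the door is the fourth); the door's top edge is 107 mm above this floor. Axes as for door_hinge. Reachable from above with the door wide open.
- stop: rubber bumper on a screw in the opening's free-edge jamb, 85 mm above the bench, which the shut door's inner face rests on, 118 mm along the door from the hinge. Origin at its face; x points into the cabinet. It is screwed in or out by up to 1.5 mm, so the shut door's position differs a little; the catch alone holds the door against it with roughly 6 to 8 N.
- glue_stick: white glue stick with a red cap, standing upright at the left front of the bench, 92 mm tall, barrel 25 mm and cap (the upper 30 mm) 27 mm in diameter, about 30 g. Origin at the centre of its underside, z up.
- stamp: hand stamp with a turned wooden handle, 28 x 50 x 69 mm, a bystander. Origin at the centre of its underside.
- tape_measure: yellow tape measure, 36 x 75 x 67 mm, a bystander. Origin at the centre of its underside.
- battery: small red and white battery lying on the bench, 15 x 50 x 15 mm, a bystander. Origin at the centre of its underside.
Mind the look-alikes: they are no part of the job. Of the things that look like the glue_stick, take the one that is farthest to the robot's left at the start.

How it is judged:
On the way, in this order (a step that is already met when the one before it is completed fails the run):
1. the door is pulled open through the catch, to more than 0.6 rad (value of joint door above 0.6 rad), for 0.1 s.
2. the glue stick stands upright in the door's rack, let go, with the door still open (value of joint door above 0.4 rad and x of glue_stick in the frame of door_rack between -0.012 and 0.012 m and y of glue_stick in the frame of door_rack between -0.012 and 0.012 m and z of glue_stick in the frame of door_rack below 0.008 m and angle between glue_stick's own z axis and vertical below 0.4 rad and contact force between the fingers and glue_stick below 0.05 N), for 0.2 s.
3. the door has snapped shut and is pressed home: at least 16 N on the rubber stop (6 to 8 N of it from the catch) for 0.4 s (value of joint door below 0.035 rad and contact force between door and stop above 16 N), for 0.4 s.
At the end, for the whole second after the job is handed in: The door is shut behind its catch (door joint under 0.035 rad) and still, and the glue stick rests in the door's rack: its foot within 12 mm of the rack's middle each way and less than 8 mm above the rack's floor, leaning less than 0.4 rad (value of joint door below 0.035 rad and velocity of joint door below 0.05 rad/s and x of glue_stick in the frame of door_rack between -0.012 and 0.012 m and y of glue_stick in the frame of door_rack between -0.012 and 0.012 m and z of glue_stick in the frame of door_rack below 0.008 m and angle between glue_stick's own z axis and vertical below 0.4 rad and linear speed of glue_stick below 0.03 m/s); the robot touches nothing.
It fails at once if the door is pressed or slammed against its rubber stop with more than 35 N (of which the catch gives 6 to 8 N) (contact force between door and stop above 35 N).
It fails at once if a bystander (stamp, tape measure, battery) is moved by more than 20 mm (distance of any of stamp, tape_measure, battery from where it was at the start of the episode above 0.02 m).
It also fails if it takes over 72 s, if anything falls off the work surface, if the arm or the gripper's body presses on something with over 40 N, if the wrist force passes 120 N, or if a joint passes its speed limit or range.

ROBOT

A 6-joint arm with a two-finger parallel gripper is mounted at the origin on a cart in front of the work surface, level with it; the furniture and walls round the work are solid. World frame = base frame: x ahead of the robot, y to its left, z up, the work surface at z = 0. Lengths are in m, angles in rad, forces in N, time in s.
With the tool pointing down it reaches from about 0.4 to 0.925 m from the base axis. Payload 3.4 kg.
Tool frame: the origin (TCP) lies at the very end of the fingers, on their centre line; the grasp point (between the pads) lies 19 mm behind it (grip_point_offset is the distance from the TCP to the grasp point, in m); x points along the fingers, y is the direction in which the jaws open and shut, and the axes are right-handed (so a half turn about x gives the same grasp; the last joint's range is limited). The gripper opens to 85 mm and grips with 20 to 120 N. Pads are 22 mm wide; open, the fingers measure 114 mm over their backs; the gripper's body (76 mm by 85 mm) begins 54 mm behind the grasp point. The pads swing forward as they close: fully open they stand 13 mm farther back than shut.
Start: joints at [-1.397, 0.307, 1.506, -0, 1.328, -0.073], TCP at [0.141, -0.557, 0.231] pointing down, gripper open.
Joint ranges: [-3.12, 3.12], [-1.05, 2.28], [0.14, 2.33], [-1.42, 4.57], [0.1, 2.73], [-2.68, 2.68]. Speed limits (rad/s): [2.57, 2.57, 3.14, 3.14, 3.14, 3.14].

INTERFACE

Orientations are given as a unit quaternion [w, x, y, z].
In Python, from station import * gives the robot as it stands. Calls block until the motion is done:
- reach(position, orientation): joint-space move of the TCP to a pose.
- move_linear(position, rot=None, v=0.15): straight line of the TCP; rot=None keeps the orientation; v is the mean speed in m/s.
- move_j(angles): joint-space move.
- command_gripper(opening, effort=None): opening from 0.0 (shut) to 1.0 (fully open); effort is the grip in N (None keeps the last); returns when the fingers have stopped.
- wait(seconds).
- solve_ik(position, orientation): joint angles nearest the present ones, or None.
- get_obs(): the state.
- read_camera(name): name is "scene" or "top" or "wrist"; returns a dict with "pixels" (480x640x3 uint8, red, green, blue), "mtx" (3x3 intrinsics, pixels), "distortion" ([k1, k2, p1, p2, k3] as OpenCV has them; the pictures are not rectified), "R" (3x3) and "t" (3): a world point X has camera coordinates R X + t. Camera axes: x right, y down, z forward; pixel columns grow to the right and rows downward; lengths in m; the calibration is good to about 2 mm. A picture is of the moment at which its call begins. There is no depth.
A pose or a line that the arm cannot do raises PlanningError and nothing moves.
- sign_off(): hands the job in, once; it reports no verdict.
The state is a dict: "t": time; "joint_positions": joint angles; "joint_vel": joint speeds; "joint_efforts": joint torques, N m; "position": TCP position; "orientation": TCP orientation; "wrist_force": force on the tool from outside, world axes, zero at the start; "ft_torque": the same for the moment, N m; "gripper_width": opening from 0.0 (shut) to 1.0 (fully open).
Only numpy, scipy, OpenCV 4.12 (cv2) and the standard library are available. Lean on these libraries where they do the work, as an engineer would, in place of code of your own. Each camera call takes 0.05 s, during which the arm holds its last target. There are 200 camera calls.

## Working session

There is one attempt and no reset: what is moved stays moved. The work goes in short steps, each a Python script; the robot and the scene stay as the last script left them, time stands still between calls to the robot, and variables do not carry over. Pictures are saved under pics/ and viewed, about 8 in all and at most 12, crops included, and the job is handed in when it is done.

```bash
mkdir -p pics; ls; python3 - <<'E'
from station import *
import cv2, numpy as np
for n in ("scene","top"):
    c=read_camera(n); cv2.imwrite(f"pics/{n}0.png",c["pixels"][:,:,::-1])
    print(n,c["mtx"].tolist(),c["distortion"],np.round(c["R"],4).tolist(),c["t"])
o=get_obs();print({k:np.round(v,3) for k,v in o.items()})
E
```

```text
pics
scene [[466.5888077798275, 0.0, 322.03598523592007], [0.0, 466.5888077798275, 232.10362980637288], [0.0, 0.0, 1.0]] [-0.06811833  0.          0.          0.          0.        ] [[-0.6758, -0.7367, -0.0221], [-0.4036, 0.395, -0.8253], [0.6168, -0.5488, -0.5643]] [0.25378072 0.30595908 1.0156609 ]
top [[443.391396692499, 0.0, 319.8836938473018], [0.0, 443.391396692499, 239.1870728608171], [0.0, 0.0, 1.0]] [0.02749649 0.         0.         0.         0.        ] [[-0.0069, -1.0, -0.002], [-0.9878, 0.0071, -0.1557], [0.1557, 0.0009, -0.9878]] [-0.10194229  0.46810288  1.07425429]
{'t': np.float64(0.1), 'joint_positions': array([-1.396,  0.307,  1.508,  0.   ,  1.328, -0.073]), 'joint_vel': array([ 0.001, -0.001, -0.002,  0.002, -0.001,  0.001]), 'joint_efforts': array([ 0.0000e+00, -4.5853e+01, -2.5261e+01, -0.0000e+00,  6.0000e-03,
       -0.0000e+00]), 'position': array([ 0.141, -0.557,  0.23 ]), 'orientation': array([-0.087, -0.702, -0.088,  0.702]), 'wrist_force': array([-0.048, -0.282, -0.066]), 'ft_torque': array([ 0.018, -0.001,  0.002]), 'gripper_width': np.float64(1.002)}
```

View pics/scene0.png

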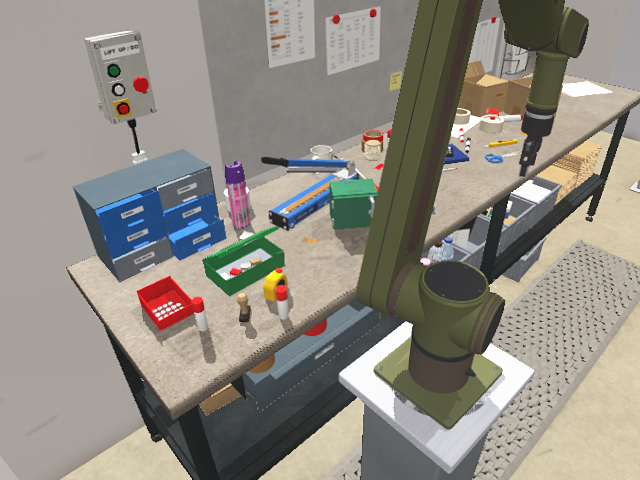

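View pics/top0.png

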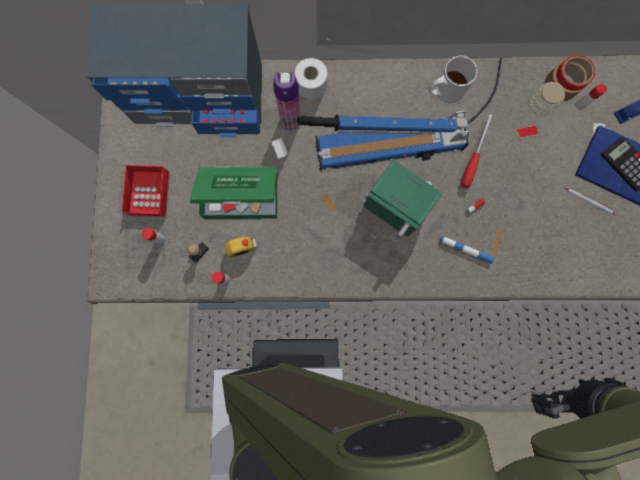

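The glue stick to take is the leftmost one, cap at top px (148,234); a look-alike is at (219,278). The cabinet is at about (402,197) with its handle near (404,228), and the battery is at (476,206). I'll zoom in on the cabinet and the stick.

```bash
cat > h.py <<'E'
from station import *
import cv2, numpy as np
def ray(c,uv,z):
    p=cv2.undistortPoints(np.array([[uv]],float),c["mtx"],c["distortion"])[0,0]
    R=np.array(c["R"]);o=-R.T@np.array(c["t"]);d=R.T@np.array([p[0],p[1],1]);return o+d*(z-o[2])/d[2]
def proj(c,X):
    X=np.atleast_2d(np.array(X,float));return cv2.projectPoints(X,cv2.Rodrigues(np.array(c["R"]))[0],np.array(c["t"],float),c["mtx"],c["distortion"])[0][:,0]
def crop(c,x0,y0,w,h,s,f):
    cv2.imwrite(f,cv2.resize(c["pixels"][y0:y0+h,x0:x0+w,::-1],None,fx=s,fy=s,interpolation=cv2.INTER_CUBIC))
def quat(yaw):
    "tool down (x=-z world), jaw axis y at angle yaw in the world xy plane"
    from scipy.spatial.transform import Rotation as Ro
    x=np.array([0,0,-1.]);y=np.array([np.cos(yaw),np.sin(yaw),0]);q=Ro.from_matrix(np.c_[x,y,np.cross(x,y)]).as_quat()
    return [q[3],q[0],q[1],q[2]]
E
python3 - <<'E'
from h import *
c=read_camera("top")
crop(c,350,150,100,100,6,"pics/a.png");a=cv2.imread("pics/a.png")
crop(c,130,215,33,50,6,"pics/b.png");b=cv2.resize(cv2.imread("pics/b.png"),(198,300))
b2=np.zeros((600,198,3),np.uint8);b2[:300]=b
cv2.imwrite("pics/ab.png",np.hstack([a,b2]))
print(ray(c,(148,234),.092),ray(c,(402,197),.122),ray(c,(404,228),.117),ray(c,(219,278),.092))
E
```

```text
[0.47405018 0.3028649  0.092     ] [ 0.55252294 -0.2982918   0.122     ] [ 0.47964158 -0.30128365  0.117     ] [0.36825625 0.13176946 0.092     ]
```

View pics/ab.png

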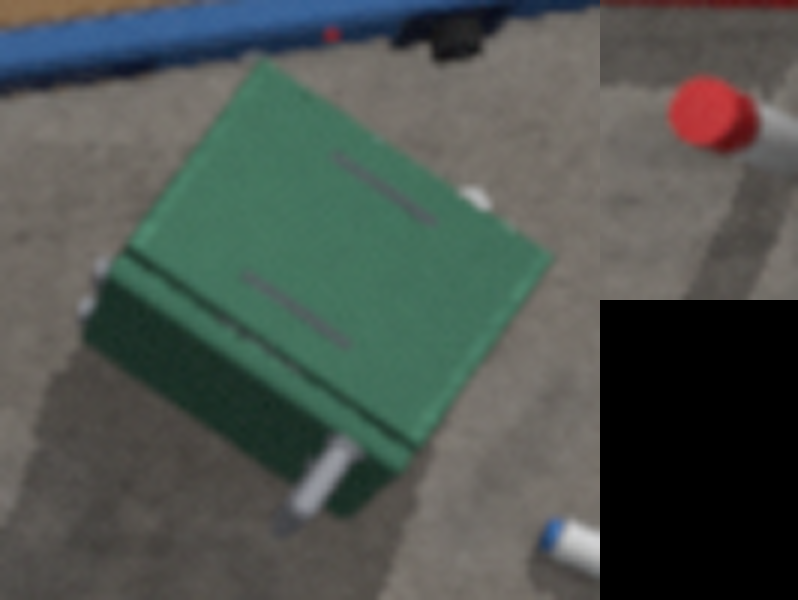

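```bash
python3 - <<'E'
from h import *
c=read_camera("top")
P=lambda u,v,z: ray(c,((u+.5)/6-.5+350,(v+.5)/6-.5+150),z)[:2]
fl,bl,br,fr=[P(*p,.122) for p in((132,246),(262,57),(552,258),(415,445))]
dl,dr=P(112,267,.119),P(402,473,.119)
h=P(292,508,.112)
for n in "fl bl br fr dl dr h".split(): print(n,eval(n).round(4))
print(np.linalg.norm(fl-fr),np.linalg.norm(fl-bl))
for d in(fl-fr,bl-br,dl-dr): print("y-axis ang",np.arctan2(d[1],d[0])-np.pi/2)
for d in(bl-fl,br-fr): print("x-axis ang",np.arctan2(d[1],d[0]))
y=(fl-fr)/np.linalg.norm(fl-fr);x=np.array([y[1],-y[0]])
for n in "dl dr h".split(): print(n,(eval(n)-(fl+fr)/2)@x,(eval(n)-(fl+fr)/2)@y)
E
```

```text
fl [ 0.5686 -0.2275]
bl [ 0.6451 -0.2807]
br [ 0.5623 -0.3911]
fr [ 0.4885 -0.3348]
dl [ 0.561  -0.2199]
dr [ 0.4781 -0.33  ]
h [ 0.4658 -0.2883]
0.1338719832526705 0.09318563250735944
y-axis ang -0.6414086508832132
y-axis ang -0.6432597426675098
y-axis ang -0.6452078044212861
x-axis ang -0.6077703082473939
x-axis ang -0.6514248230531615
dl -0.010685459897430508 0.06854405363166896
dr -0.011209254040945351 -0.06932655838507597
h -0.0459665200924927 -0.043247334794404825
```

```bash
cat >> h.py <<'E'
YAW=-0.625; HINGE=np.array([0.563,-0.225])
def door(q,x,y):
    "world xy of a door-frame point at door angle q"
    a=YAW-q;return HINGE+x*np.array([np.cos(a),np.sin(a)])+y*np.array([-np.sin(a),np.cos(a)])
def jaw(q,k=0): return quat(YAW-q+np.pi/2+k*np.pi)
def st(*a):
    o=get_obs();print(*a,"t",round(float(o["t"]),2),"p",np.round(o["position"],4),"F",np.round(o["wrist_force"],1),"g",round(float(o["gripper_width"]),3));return o
E
python3 - <<'E'
from h import *
for k in(0,-1):
    for q in(0,.8,1.6):
        p=door(q,-.036,-.112);print(k,q,p,solve_ik([*p,.076],jaw(q,k)))
    p=door(1.5,.025,-.062);print("rack",p,solve_ik([*p,.07],jaw(1.5,k)),solve_ik([.474,.303,.06],jaw(1.5,k)))
st()
E
```

```text
0 0 [ 0.46827443 -0.29476437] [-6.38147256e-01  4.39471970e-01  1.74818273e+00 -4.44089210e-16
  9.53937950e-01 -1.58394358e+00]
0 0.8 [ 0.44695817 -0.20565334] [-5.17113554e-01  3.72531383e-01  1.87940102e+00 -4.44089210e-16
  8.89660248e-01 -6.62909881e-01]
0 1.6 [ 0.49603132 -0.12827774] [-3.35522918e-01  3.94680143e-01  1.83651753e+00 -4.44089210e-16
  9.10394977e-01  3.18680755e-01]
rack [ 0.49712351 -0.21362948] [-4.83942389e-01  4.34134797e-01  1.78093602e+00 -4.44089210e-16
  9.26521834e-01  7.02612842e-02] [ 4.93690789e-01  4.70564261e-01  1.74341055e+00 -4.44089210e-16
  9.27617845e-01  1.04789446e+00]
-1 0 [ 0.46827443 -0.29476437] [-6.38147256e-01  4.39471970e-01  1.74818273e+00 -4.44089210e-16
  9.53937950e-01  1.55764907e+00]
-1 0.8 [ 0.44695817 -0.20565334] [-5.17113554e-01  3.72531383e-01  1.87940102e+00 -4.44089210e-16
  8.89660248e-01  2.47868277e+00]
-1 1.6 [ 0.49603132 -0.12827774] None
rack [ 0.49712351 -0.21362948] None [ 4.93690789e-01  4.70564261e-01  1.74341055e+00 -4.44089210e-16
  9.27617845e-01 -2.09369819e+00]
t 0.2 p [ 0.1409 -0.557   0.2307] F [ 0.   0.  -0.6] g 1.001
```

```bash
python3 - <<'E'
from h import *
p=door(0,-.036,-.112);reach([*p,.25],jaw(0));st()
c=read_camera("wrist");im=c["pixels"][:,:,::-1].copy()
print("proj handle",proj(c,[[*p,.117]]), "door corners", proj(c,[[*door(0,-.006,-.136),.119],[*door(0,.006,-.136),.119],[*door(0,-.006,.004),.119]]))
cv2.imwrite("pics/w1.png",im)
E
```

```text
t 1.75 p [ 0.468  -0.2953  0.25  ] F [ 0.6 -0.6  0.2] g 1.003
proj handle [[314.82627893 226.77380393]] door corners [[285.68438675 262.61760301]
 [286.06671234 276.03853469]
 [456.19875276 262.32291127]]
```

View pics/w1.png

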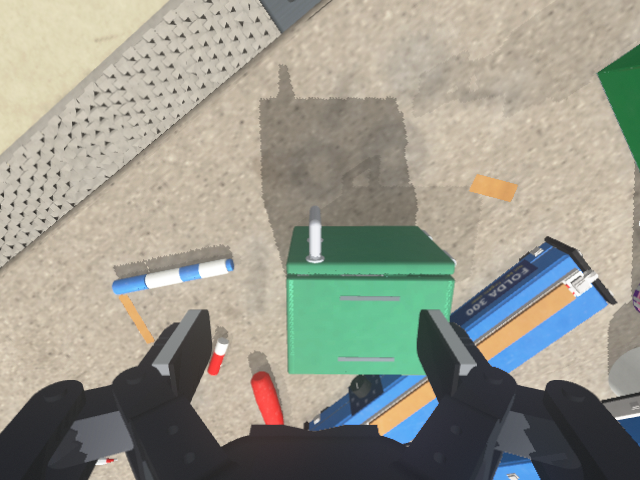

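Wrist view: handle bar top is at about (315,225) against a predicted (315,227). The door's top edge runs from (289,263) to (453,263), centred as predicted, so the door model holds. Next I grasp the handle and pull.

```bash
python3 - <<'E'
from h import *
command_gripper(.5,50)
p=door(0,-.036,-.112);move_linear([*p,.074],v=.15);b=st("down")
command_gripper(0,60);st("gripped")
for q in (.05,.1,.15,.2,.35,.5,.65,.8,.95,1.1,1.25,1.4,1.55):
    move_linear([*door(q,-.036,-.112),.074],jaw(q),v=.06 if q<.25 else .12);st(q)
c=read_camera("scene");crop(c,240,140,200,150,4,"pics/s1.png")
E
```

```text
down t 3.62 p [ 0.4689 -0.2952  0.0748] F [-0.2  0.4  1.4] g 0.501
gripped t 4.02 p [ 0.4686 -0.2952  0.0748] F [-0.6 -0.8  5.4] g 0.095
0.05 t 4.27 p [ 0.4661 -0.2918  0.0748] F [ 0.4 -4.2  3.8] g 0.103
0.1 t 4.52 p [ 0.4608 -0.2837  0.0748] F [-3.3  2.3 11.3] g 0.101
0.15 t 4.77 p [ 0.4585 -0.2796  0.0748] F [-2.6 -0.7  8. ] g 0.101
0.2 t 5.02 p [ 0.4558 -0.2745  0.0748] F [-2.8 -2.3  8.4] g 0.103
0.35 t 5.32 p [ 0.4492 -0.2576  0.0748] F [-3.7 -1.4  8.6] g 0.104
0.5 t 5.62 p [ 0.4453 -0.2402  0.0748] F [-4.6 -1.3 10. ] g 0.101
0.65 t 5.92 p [ 0.4441 -0.2225  0.0747] F [-5.1 -1.3 10.6] g 0.099
0.8 t 6.22 p [ 0.4457 -0.2047  0.0747] F [-4.7 -0.7 10.8] g 0.1
0.95 t 6.52 p [ 0.4499 -0.1875  0.0747] F [-5.   1.  10.7] g 0.098
1.1 t 6.82 p [ 0.4566 -0.1711  0.0747] F [-3.9  0.2 11. ] g 0.1
1.25 t 7.12 p [ 0.4658 -0.1559  0.0747] F [-3.8  1.8 11.8] g 0.103
1.4 t 7.42 p [ 0.4772 -0.1423  0.0747] F [-3.7  2.1 11.5] g 0.101
1.55 t 7.72 p [ 0.4904 -0.1305  0.0747] F [-3.8  1.1 11.3] g 0.104
```

View pics/s1.png

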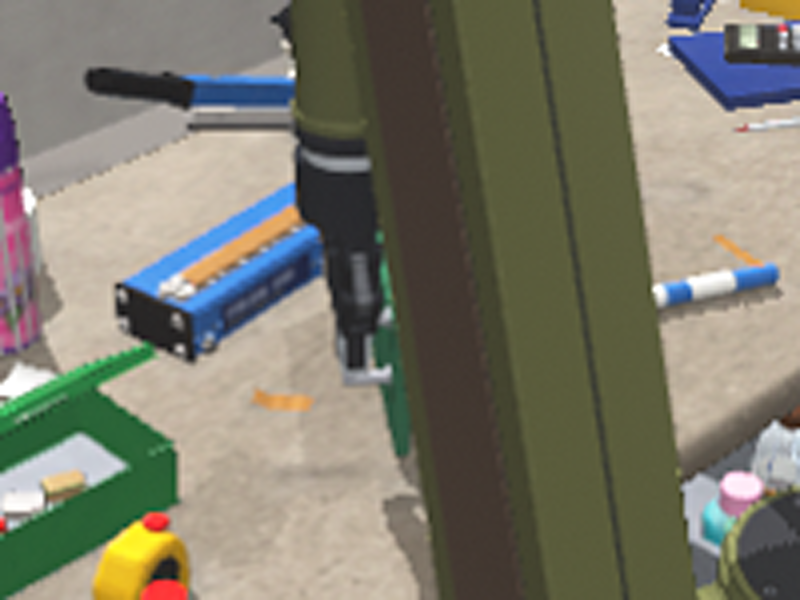

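The scene view shows the door (edge at about (395,380)) swung open, with the handle still gripped. Next I release, look at the rack from above, then look at the glue stick.

```bash
python3 - <<'E'
from h import *
command_gripper(.5);o=st("open");p=o["position"]
move_linear([p[0],p[1],.26],v=.25)
c=read_camera("wrist");im=c["pixels"][:,:,::-1].copy();cv2.imwrite("pics/w2.png",im)
print("rack c",proj(c,[[*door(1.55,.025,-.062),.047]]).round(0),"door top",proj(c,[[*door(1.55,x,y),.119] for x in(-.006,.006) for y in(.004,-.136)]).round(0).tolist())
np.savez("w2.npz",**{k:np.array(c[k]) for k in("mtx","distortion","R","t")})
reach([.474-.03,.303,.22],quat(np.arctan2(.303,.474)+np.pi/2));st()
c=read_camera("wrist");im2=c["pixels"][:,:,::-1].copy()
np.savez("w3.npz",**{k:np.array(c[k]) for k in("mtx","distortion","R","t")})
print("stick top",proj(c,[[.474,.303,.092],[.474,.303,0]]).round(0).tolist())
cv2.imwrite("pics/w3.png",im2)
E
```

```text
open t 8.19 p [ 0.4911 -0.1316  0.0737] F [ 0.4 -0.6  0.7] g 0.498
rack c [[361. 263.]] door top [[451.0, 260.0], [285.0, 260.0], [449.0, 273.0], [286.0, 273.0]]
t 10.78 p [0.4442 0.3024 0.2196] F [ 0.2 -0.3  0.1] g 0.502
stick top [[297.0, 260.0], [301.0, 229.0]]
```

View pics/w2.png

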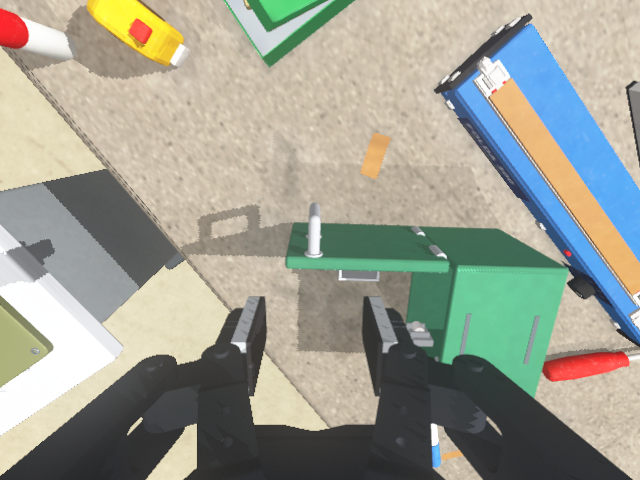

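View pics/w3.png

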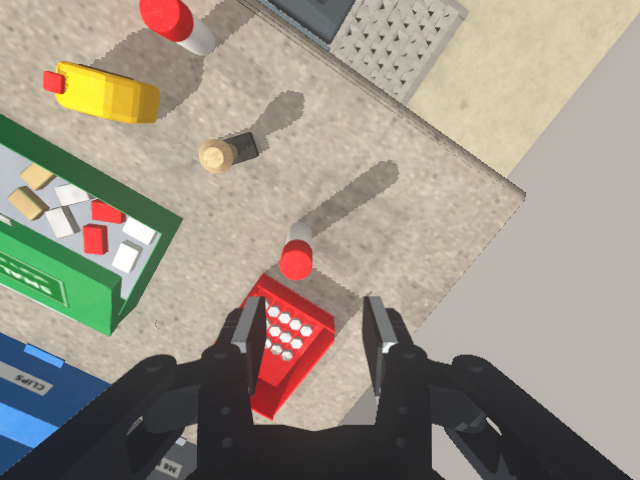

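The door and rack are seen within about 2 px of the prediction: rack outline at (340..380, 270..279), door inner edge (288,268)→(448,271). The stick's cap is at (296,260) against a predicted (297,260). I'll refine the door angle, then grasp.

```bash
python3 - <<'E'
from h import *
c=dict(np.load("w2.npz"))
im=cv2.imread("pics/w2.png")
cv2.imwrite("pics/w2c.png",cv2.resize(im[205:305,270:470],None,fx=4,fy=4,interpolation=cv2.INTER_CUBIC))
for q in(1.51,1.55,1.59):
    print(q,"door in",proj(c,[[*door(q,.006,y),.119] for y in(.004,-.136)]).round(1).tolist(),"rack wall",proj(c,[[*door(q,x,y),.047] for x,y in((.047,-.040),(.047,-.084),(.044,-.043),(.044,-.081))]).round(1).tolist())
command_gripper(.7,35)
move_linear([.474,.303,.2],v=.2);move_linear([.474,.303,.056],v=.15);st("at stick")
command_gripper(0,35);st("grip");move_linear([.474,.303,.23],v=.2);st("lift")
E
```

```text
1.51 door in [[449.7, 273.3], [286.3, 279.3]] rack wall [[382.0, 283.3], [341.4, 284.8], [379.3, 280.9], [344.2, 282.2]]
1.55 door in [[449.4, 273.5], [285.7, 273.5]] rack wall [[380.4, 282.0], [339.7, 282.0], [377.7, 279.5], [342.5, 279.5]]
1.59 door in [[449.1, 273.6], [285.4, 267.6]] rack wall [[378.7, 280.6], [338.1, 279.1], [376.2, 278.0], [341.0, 276.7]]
at stick t 12.57 p [0.4746 0.3035 0.0569] F [-0.8 -0.4  0.2] g 0.697
grip t 12.97 p [0.4746 0.3034 0.0569] F [-0.8  0.   4.9] g 0.304
lift t 13.98 p [0.4731 0.3025 0.2286] F [-0.4 -0.3 -0.4] g 0.307
```

View pics/w2c.png

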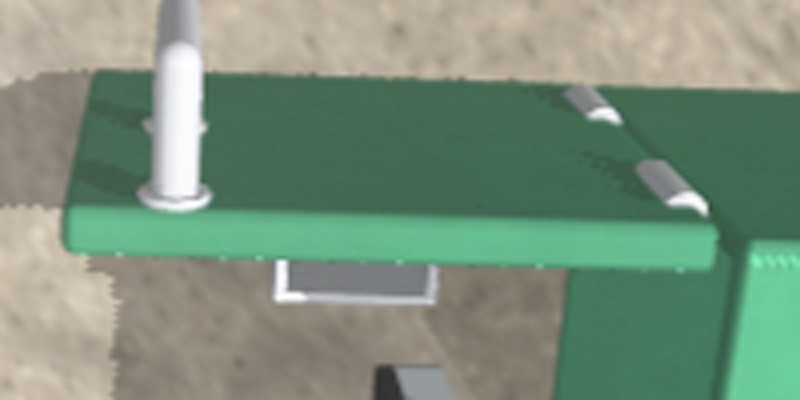

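The rack wall corners at px (339,280) and (379,281) match a door angle of 1.58 within 1 px. Next I place the stick.

```bash
python3 - <<'E'
from h import *
Q=1.58;p=door(Q,.025,-.062)
reach([*p,.23],jaw(Q));st("above");move_linear([*p,.115],v=.15)
b=get_obs()["wrist_force"][2]
z=.115
for z in (.09,.078,.074,.072,.070,.0690):
    move_linear([*p,z],v=.08);o=st(z)
    if abs(o["wrist_force"][2]-b)>4: break
command_gripper(.5);st("rel");wait(.3)
move_linear([*p,.21],v=.15)
o=p+ (door(Q,-.02,0)-door(Q,0,0))*0
reach([*door(Q,-.036,-.112),.26],jaw(Q))
c=read_camera("wrist");cv2.imwrite("pics/w4.png",cv2.resize(c["pixels"][205:305,270:470,::-1],None,fx=4,fy=4,interpolation=cv2.INTER_CUBIC))
f=lambda q:[((a-270)*4,(b-205)*4) for a,b in proj(c,[[*door(q,.025,-.062),.104],[*door(q,-.036,-.112),.117],[*door(q,.006,.004),.119],[*door(q,.006,-.136),.119]]).round(1)]
print(f(Q));st()
E
```

```text
above t 15.84 p [ 0.4984 -0.2077  0.2297] F [ 0.5  0.  -0.4] g 0.305
0.09 t 17.22 p [ 0.4983 -0.2084  0.0901] F [ 0.4  0.6 -1.2] g 0.303
0.078 t 17.52 p [ 0.498  -0.2083  0.0779] F [ 0.1 -0.5 -0.8] g 0.307
0.074 t 17.77 p [ 0.4982 -0.2084  0.074 ] F [-0.1 -0.3 -0.6] g 0.304
0.072 t 18.02 p [ 0.4982 -0.2084  0.0719] F [0.5 0.1 0.5] g 0.31
0.07 t 18.27 p [ 0.4981 -0.2083  0.0698] F [-0.2  0.1 -0.3] g 0.305
0.069 t 18.52 p [ 0.4982 -0.2084  0.069 ] F [-0.1 -0.1 -0.5] g 0.303
rel t 18.82 p [ 0.4983 -0.2084  0.069 ] F [-0.4  0.4  0.5] g 0.499
[(np.float64(388.4000000000001), np.float64(326.4000000000001)), (np.float64(170.0), np.float64(85.20000000000005)), (np.float64(710.0), np.float64(276.4000000000001)), (np.float64(58.40000000000009), np.float64(276.0))]
t 20.73 p [ 0.4937 -0.1294  0.2592] F [ 0.1  0.8 -0.8] g 0.504
```

View pics/w4.png

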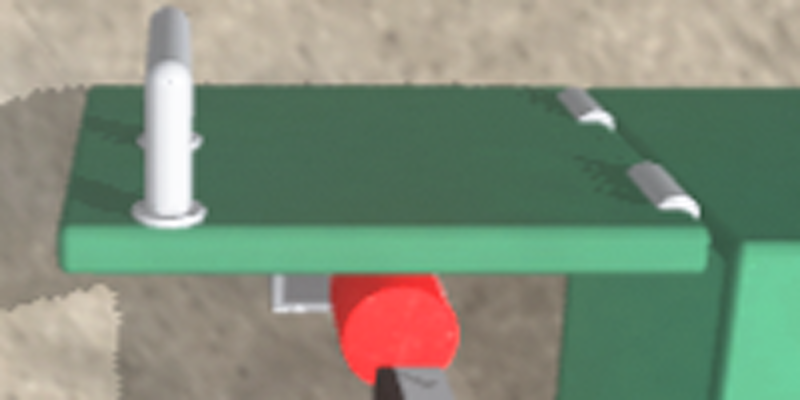

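The stick stands in the rack, cap at crop px (398,332) against a predicted (388,326), so about 2 mm off centre. Next I regrip the handle, shut the door and press it home.

```bash
python3 - <<'E'
from h import *
Q=1.58
X=np.array([np.cos(YAW),np.sin(YAW)])
H=lambda q,dx=0:[*(door(q,-.036,-.112)+dx*X),.074]
move_linear(H(Q),v=.15);b=get_obs()["wrist_force"];st("down")
command_gripper(0,35);st("grip")
for q in (1.4,1.2,1.0,.8,.6,.45,.3,.22,.18):
    move_linear(H(q),jaw(q),v=.12)
st(.18)
P=lambda:-np.mean([ (get_obs()["wrist_force"]-b)[:2]@X if not wait(.02) else 0 for _ in range(5)])
for q in (.15,.13,.11,.09,.07,.055,.045,.035,.028,.022):
    move_linear(H(q),jaw(q),v=.03);print(q,"push",round(P(),1))
    
st()
E
```

```text
down t 22.12 p [ 0.4948 -0.13    0.0746] F [ 0.1  0.8 -0.4] g 0.497
grip t 22.51 p [ 0.4922 -0.128   0.0746] F [-3.8  4.9  6.7] g 0.109
0.18 t 25.34 p [ 0.4561 -0.2772  0.0746] F [-3.9 -1.9  5. ] g 0.11
0.15 push 5.1
0.13 push 8.0
0.11 push 8.8
0.09 push 5.2
0.07 push -0.5
0.055 push -2.1
0.045 push -2.4
0.035 push -0.9
0.028 push 1.1
0.022 push 2.1
t 28.69 p [ 0.4661 -0.2933  0.0746] F [-5.4 -3.4  5. ] g 0.102
```

The catch has snapped: push went from 8.8 N down to negative, and it is now resting on the stop. Next I raise the push in small steps to 15 N and hold it.

```bash
cat > press.py <<'E'
from h import *
X=np.array([np.cos(YAW),np.sin(YAW)]);Y=np.array([-X[1],X[0]])
H=lambda q,dx=0,dy=0:[*(door(q,-.036,-.112)+dx*X+dy*Y),.074]
def P(n=5):
    f=[]
    for _ in range(n): wait(.02);f.append(get_obs()["wrist_force"][:2])
    f=-np.mean(f,0);fx,fy=f@X,f@Y;return round(fx,1),round(fy,1),round((.112*fx-.036*fy)/.118,1)
E
python3 - <<'E'
from press import *
dx=0;r=P();print(r)
while r[0]<14.2 and dx<.006:
    dx+=min(.0004,max(.0001,(15-r[0])*.00004));move_linear(H(.022,dx),jaw(.022),v=.03);r=P();print(round(dx*1e3,2),r)
for i in range(12):
    r=P();print("hold",r)
    if r[0]>17.5 or r[0]<12.5:
        dx+=(15-r[0])*.00004;move_linear(H(.022,dx),jaw(.022),v=.03)
st()
E
```

```text
(np.float64(2.4), np.float64(4.7), np.float64(0.8))
0.4 (np.float64(3.1), np.float64(5.4), np.float64(1.2))
0.8 (np.float64(4.0), np.float64(4.7), np.float64(2.3))
1.2 (np.float64(4.8), np.float64(4.9), np.float64(3.0))
1.6 (np.float64(5.8), np.float64(4.9), np.float64(4.0))
1.97 (np.float64(5.9), np.float64(5.3), np.float64(4.0))
2.33 (np.float64(6.8), np.float64(5.4), np.float64(4.8))
2.66 (np.float64(7.8), np.float64(4.9), np.float64(5.9))
2.95 (np.float64(8.1), np.float64(5.3), np.float64(6.1))
3.22 (np.float64(8.8), np.float64(5.4), np.float64(6.7))
3.47 (np.float64(9.4), np.float64(5.4), np.float64(7.3))
3.7 (np.float64(9.6), np.float64(5.4), np.float64(7.5))
3.91 (np.float64(9.6), np.float64(5.3), np.float64(7.5))
4.13 (np.float64(10.2), np.float64(5.7), np.float64(8.0))
4.32 (np.float64(10.6), np.float64(5.5), np.float64(8.4))
4.5 (np.float64(11.5), np.float64(5.9), np.float64(9.1))
4.64 (np.float64(11.0), np.float64(5.5), np.float64(8.8))
4.8 (np.float64(12.1), np.float64(5.2), np.float64(9.9))
4.91 (np.float64(12.1), np.float64(5.3), np.float64(9.8))
5.03 (np.float64(12.2),
[... 697 characters left out ...]
64(14.1), np.float64(5.8), np.float64(11.6))
hold (np.float64(14.1), np.float64(5.5), np.float64(11.7))
hold (np.float64(14.0), np.float64(5.9), np.float64(11.5))
hold (np.float64(14.0), np.float64(5.6), np.float64(11.6))
hold (np.float64(14.0), np.float64(5.4), np.float64(11.6))
hold (np.float64(14.2), np.float64(5.6), np.float64(11.8))
hold (np.float64(13.9), np.float64(5.8), np.float64(11.4))
hold (np.float64(13.9), np.float64(5.2), np.float64(11.6))
hold (np.float64(14.3), np.float64(5.3), np.float64(12.0))
hold (np.float64(14.1), np.float64(5.2), np.float64(11.8))
hold (np.float64(13.9), np.float64(5.9), np.float64(11.4))
t 39.44 p [ 0.4661 -0.2934  0.0745] F [-15.5   4.1  16. ] g 0.109
```

The push is holding at 14.1 N. With hinge leverage and the lateral force, my estimate is about 18 N on the stop. I'll raise it slightly to about 16 N for margin and hold a second, then ease off and let go.

```bash
python3 - <<'E'
from press import *
for dx in(.0065,.0069,.0073): move_linear(H(.022,dx),jaw(.022),v=.03);r=P(3);print(dx,r)
for i in range(10): r=P();print("hold",r)
for dx in(.005,.0025,.0005): move_linear(H(.022,dx),jaw(.022),v=.03)
print("eased",P())
command_gripper(.5);wait(.2);o=st("rel");p=o["position"]
move_linear([p[0],p[1],.26],v=.2)
c=read_camera("wrist");cv2.imwrite("pics/w5.png",c["pixels"][:,:,::-1])
print(proj(c,[[*door(0,x,y),z] for x,y,z in((-.006,-.136,.119),(-.006,.004,.119),(-.036,-.112,.117))]).round(0).tolist());st()
E
```

```text
0.0065 (np.float64(14.9), np.float64(5.7), np.float64(12.4))
0.0069 (np.float64(15.5), np.float64(5.8), np.float64(12.9))
0.0073 (np.float64(16.1), np.float64(5.5), np.float64(13.6))
hold (np.float64(16.3), np.float64(5.8), np.float64(13.7))
hold (np.float64(16.6), np.float64(5.7), np.float64(14.1))
hold (np.float64(16.2), np.float64(5.9), np.float64(13.6))
hold (np.float64(15.9), np.float64(5.8), np.float64(13.4))
hold (np.float64(16.5), np.float64(5.8), np.float64(13.9))
hold (np.float64(16.3), np.float64(5.4), np.float64(13.8))
hold (np.float64(15.8), np.float64(5.6), np.float64(13.3))
hold (np.float64(16.3), np.float64(5.7), np.float64(13.7))
hold (np.float64(16.2), np.float64(6.0), np.float64(13.6))
hold (np.float64(16.4), np.float64(6.1), np.float64(13.7))
eased (np.float64(3.4), np.float64(5.0), np.float64(1.7))
rel t 42.62 p [ 0.4673 -0.2929  0.0739] F [-0.7  0.1  0.5] g 0.501
[[285.0, 263.0], [451.0, 259.0], [313.0, 228.0]]
t 43.76 p [ 0.4664 -0.2922  0.2585] F [ 0.  -0.4  0.5] g 0.501
```

View pics/w5.png

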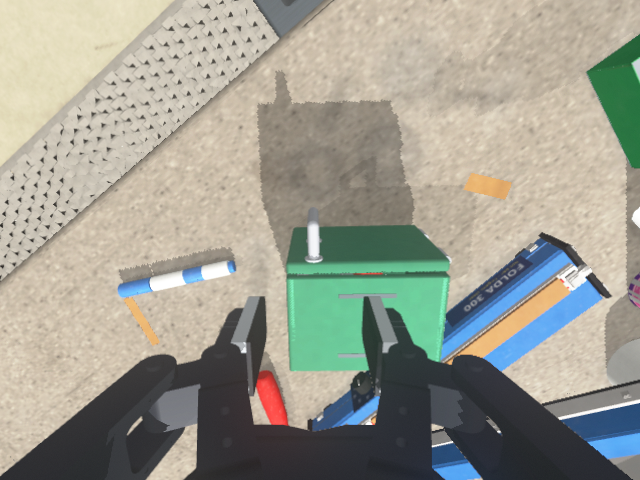

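The door is shut flush: its top edge runs (289,265)→(448,265), parallel to the roof, and the handle is at (314,235). The red cap shows in the gap at (368,272), where the rack is, and the gripper is clear. Handing in.

```bash
python3 -c "
from h import *
st();print(sign_off())"
```

```text
t 43.76 p [ 0.4664 -0.2922  0.2585] F [ 0.  -0.4  0.5] g 0.501
the job is handed in; nothing more can be done
None
```

I opened the door through its catch to about 1.58 rad and stood the leftmost red-capped glue stick in the rack. I then shut the door, pressed it home, let go and handed in at 43.8 s. No verdict was reported.

**Checks that agreed:**
- **Placing:** after I let go of the stick, the wrist picture showed it upright in the rack, its cap about 2 mm off the rack's middle.
- **Catch:** closing took a peak of about 9 N and the force then turned inward, so the catch snapped.
- **Press:** I held about 14 N for 1.2 s, then about 16.3 N (16.6 N at most) for 1 s. I estimate 18 and then about 20 N on the stop, counting the catch's share.
- **Shut door:** after release the last picture showed the door flush, with the red cap visible in the gap at the rack's position.

**Not confirmed:**
- The stop force is inferred from the wrist force, not measured. There was also an unexplained 5–6 N sideways force in the grip, which I allowed for in the estimate.
- With the door shut, the stick can only be seen through the gap.
- I did not re-measure the bystanders. None was touched as far as I could tell, though a finger hid the battery in the last picture.

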